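# Comb the burnt crumbs out of the ribbed griddle

### The job

Clean the ribbed griddle: with the toothed scraper that lies flat on the worktop, comb all five burnt crumbs out of the grooves into the grease trough at the griddle's end, without touching a crumb with the gripper. Then leave the scraper seated in its V-shaped rest, leaning back with its teeth down on the lips, and do not disturb the tin, the jar or the mill.

Things in the scene. Friction and masses are not known exactly. Their poses are not given: they have to be found in the camera images.
- griddle: ribbed cast-metal griddle plate, fixed, 140 x 234 x 52 mm plus a bar handle at each short end (278 mm over all). Origin on the worktop under its centre, y along the grooves. Five ribs 8 mm wide and the long side lands (|x| 56 to 70 mm) have their tops at z = 46 mm, the end rims (|y| 111 to 117 mm) at z = 52 mm
- groove_mid (a point): middle of the griddle's ribbed field, at groove-floor height (z = 38 mm), griddle frame (0, 21, 38). Six grooves 12 mm wide, 8 mm deep have centre lines at griddle x = -50, -30, -10, 10, 30, 50 mm; they run from y = +111 mm (closed by the end rim) to y = -69 mm, where they open over the trough
- trough (a point): centre of the floor of the griddle's grease trough: open pocket across the griddle's -y end, 112 mm (x) by 42 mm (y from -69 to -111 mm in the griddle's frame), floor at z = 12 mm, outer wall to z = 52 mm
- scraper: comb scraper, one slab of pale wood, 124 mm long (x), 56 mm from back to tooth tips (y), 20 mm thick (z); loose, 0.1 to 0.25 kg; starts lying flat on the worktop. Origin in the middle of one broad face (the lower one at the start), half way between back (y = -28 mm) and tooth tips (y = +28 mm)
- scraper_centre (a point): centre of the scraper slab (10 mm above its origin along z). Six teeth at scraper x = -50, -30, -10, 10, 30, 50 mm, each 9 mm wide, 9 mm long, 14 mm thick, fit the six grooves with 1.5 mm play to either side. The comb edge is 109 mm wide; the slab's toothless ends clear the side lands when the teeth stand on the groove floors
- rest: the scraper's rest, fixed: two V-shaped steel strips 25 mm wide, at x = -60 to -35 and 35 to 60 mm (70 mm gap between), tied by thin rods on the worktop at y = 29 and -48 mm. Origin on the worktop below the bottom of the V, x along it. Back legs rise at 45 degrees toward -y (to y = -37, z = 69 mm), lips at 45 degrees toward +y (to y = 21, z = 53 mm)
- rest_vertex (a point): bottom of the rest's V, midway between the strips, 32 mm above the worktop. The scraper stands with a broad face on the back legs and its tooth tips on the lips, its back up toward the rest's -y: slab centre then at y = -13, z = 59 mm in the rest's frame
- crumb0: burnt crumb, a hard dark bit about 8 x 7 x 6 mm, loose, lying in a groove of the griddle (lower than the ribs), 20 to 135 mm from the trough; origin under its centre
- crumb1: burnt crumb, a hard dark bit about 8 x 7 x 6 mm, loose, lying in a groove of the griddle (lower than the ribs), 20 to 135 mm from the trough; origin under its centre
- crumb2: burnt crumb, a hard dark bit about 8 x 7 x 6 mm, loose, lying in a groove of the griddle (lower than the ribs), 20 to 135 mm from the trough; origin under its centre
- crumb3: burnt crumb, a hard dark bit about 8 x 7 x 6 mm, loose, lying in a groove of the griddle (lower than the ribs), 20 to 135 mm from the trough; origin under its centre
- crumb4: burnt crumb, a hard dark bit about 8 x 7 x 6 mm, loose, lying in a groove of the griddle (lower than the ribs), 20 to 135 mm from the trough; origin under its centre
- tin: flat food tin, 86 mm across, 40 mm high, bystander behind the work; origin under its centre
- jar: glass jar with a lid, 64 mm across, 100 mm high, bystander behind the work; origin under its centre
- mill: small mill, 44 mm across, 90 mm high, bystander behind the work; origin under its centre

How it is judged:
On the way:
1. all five crumbs lie in the grease trough (z of crumb0 in the frame of griddle between 0.005 and 0.03 m and y of crumb0 in the frame of griddle between -0.113 and -0.068 m and x of crumb0 in the frame of griddle between -0.058 and 0.058 m and z of crumb1 in the frame of griddle between 0.005 and 0.03 m and y of crumb1 in the frame of griddle between -0.113 and -0.068 m and x of crumb1 in the frame of griddle between -0.058 and 0.058 m and z of crumb2 in the frame of griddle between 0.005 and 0.03 m and y of crumb2 in the frame of griddle between -0.113 and -0.068 m and x of crumb2 in the frame of griddle between -0.058 and 0.058 m and z of crumb3 in the frame of griddle between 0.005 and 0.03 m and y of crumb3 in the frame of griddle between -0.113 and -0.068 m and x of crumb3 in the frame of griddle between -0.058 and 0.058 m and z of crumb4 in the frame of griddle between 0.005 and 0.03 m and y of crumb4 in the frame of griddle between -0.113 and -0.068 m and x of crumb4 in the frame of griddle between -0.058 and 0.058 m), for 0.2 s.
At the end, for the whole second after the job is handed in: All five crumbs lie in the griddle's grease trough, below the groove floors. The scraper stands in its rest, released and still: teeth down, leaning at 45 degrees (within 0.15 rad), its centre within 8 mm (across) and 28 mm (along) of the seated place (all of step 1 and x of scraper_centre in the frame of rest between -0.028 and 0.028 m and y of scraper_centre in the frame of rest between -0.0207 and -0.0047 m and z of scraper_centre in the frame of rest between 0.0509 and 0.0669 m and angle between scraper's own y axis and vertical between 2.206 and 2.506 rad and contact force between scraper and rest above 0.2 N and linear speed of scraper below 0.02 m/s); the robot touches nothing.
It fails at once if the tin is moved by more than 30 mm (distance of tin from where it was at the start of the episode above 0.03 m).
It fails at once if the lidded jar is moved by more than 30 mm (distance of jar from where it was at the start of the episode above 0.03 m).
It fails at once if the salt mill is moved by more than 30 mm (distance of mill from where it was at the start of the episode above 0.03 m).
It fails at once if the gripper touches a crumb (contact force between any of the arm, the fingers and crumb0 above 0.3 N or contact force between any of the arm, the fingers and crumb1 above 0.3 N or contact force between any of the arm, the fingers and crumb2 above 0.3 N or contact force between any of the arm, the fingers and crumb3 above 0.3 N or contact force between any of the arm, the fingers and crumb4 above 0.3 N).
It also fails if it takes over 58 s, if anything falls off the work surface, if the arm or the gripper's body presses on something with over 40 N, if the wrist force passes 120 N, or if a joint passes its speed limit or range.

### The arm

A 6-joint arm with a two-finger parallel gripper is mounted at the origin on a cart in front of the work surface, level with it; the furniture and walls round the work are solid. World frame = base frame: x ahead of the robot, y to its left, z up, the work surface at z = 0. Lengths are in m, angles in rad, forces in N, time in s.
With the tool pointing down it reaches from about 0.25 to 0.775 m from the base axis. Payload 4 kg.
Tool frame: the origin (TCP) lies midway between the tips of the shut fingers; the grasp point (between the pads) lies 19 mm behind it (grip_point_offset is the distance from the TCP to the grasp point, in m); z points along the fingers, y is the line along which they close (so a half turn about z gives the same grasp; the last joint's range is limited). The gripper opens to 94 mm and grips with 3 to 60 N. Pads are 16 mm wide; open, the fingers measure 119 mm over their backs; the gripper's body (75 mm by 177 mm) begins 78 mm behind the grasp point.
Start: joints at [1.081, 0.087, 1.371, -0, 1.684, -0.103], TCP at [0.207, 0.509, 0.206] pointing down, gripper open.
Joint ranges: [-3.1, 3.1], [-0.76, 2.03], [0.27, 2.55], [-1.08, 4.22], [0.17, 2.65], [-2.57, 2.57]. Speed limits (rad/s): [2.79, 2.79, 3.14, 3.14, 3.14, 3.14].

### API

Orientations are given as [roll, pitch, yaw] about the fixed x, y, z axes, in that order (R = Rz(yaw) Ry(pitch) Rx(roll)).
In Python, from bench import * gives the robot as it stands.
- The arm moves only by the tool carry_out, never from a script. Its argument "commands" is a list of rows, each a list of 6 numbers: the shift along the tool's x, y, z in m, then the turn, a rotation vector about the tool's x, y, z in rad. In form: [[tx, ty, tz, rx, ry, rz], ...]. A call has exactly 5 rows; each row is the pose to reach, as a shift and turn from the pose commanded when the call began, along the tool's axes at that moment; what a row does not reach only later rows make up. A row lasts 1/10 s, in which the tool goes at most 50 mm and 8.59 degrees, less where a joint would pass 70% of its speed; a pose out of reach is approached as far as the arm can. A call with a gripper value outside its range is refused whole. "jaw" is the opening, from 0 (shut) to 1 (fully open), set as the call begins (left out, the last holds). The fingers move at their own pace and stop on an object; the grip force is fixed at half the most. Time passes only in rows, so rows that repeat a pose let the fingers close, or fill a call up. It gives the time, the measured TCP pose, the force, the opening and the grip force at its end, in the units of the state.
- get_obs(): the state, without advancing time (a new reading comes with each control period).
- snapshot(name): name is "scene" or "top" or "wrist"; returns a dict with "img" (384x512x3 uint8, red, green, blue), "range_z" (384x512 float32, m along the optical axis (not along the pixel's ray), 0 where there is no reading), "fx", "fy", "cx", "cy" (pixels), "R" (3x3) and "t" (3): a world point X has camera coordinates R X + t. Camera axes: x right, y down, z forward; pixel columns grow to the right and rows downward; lengths in m; the calibration is good to about 2 mm. A picture is of the moment at which its call begins.
- close_job(): hands the job in; it is judged then, once.
The state is a dict: "time": time; "joint_positions": joint angles; "qvel": joint speeds; "joint_torque": joint torques, N m; "tool_pos": TCP position; "ee_rot": TCP orientation; "wrist_force": force on the tool from outside, world axes, zero at the start; "wrist_torque": the same for the moment, N m; "width": finger opening in m; "finger_force": force on a finger pad.
Only numpy, scipy, OpenCV 4.12 (cv2) and the standard library are available. Lean on these libraries where they do the work, as an engineer would, in place of code of your own. Each camera call takes 0.05 s, during which the arm holds its last target. There are 200 camera calls.

## Working session

There is one attempt and no reset: what is moved stays moved. The work goes in short steps, Python scripts to look and compute and a tool call to move; the robot and the scene stay as the last step left them, time stands still between calls to the robot, and variables do not carry over. Pictures are saved under pics/ and viewed, at most 12 in all, crops included, and the job is handed in when it is done.

Besides the shell and the picture viewer there is one more tool, called after "Emit:" by a JSON object that holds its "name" and its "arguments". carry_out: Moves the arm, as the interface text tells. Its arguments: {"type":"object","properties":{"commands":{"type":"array","items":{"type":"array","items":{"type":"number"}}},"jaw":{"type":"number"}},"required":["commands"]}

```bash
ls; mkdir -p pics
python3 - <<'E'
from bench import *
import cv2,numpy as np
o=get_obs(); print({k:np.round(v,3) for k,v in o.items()})
for n in("top","scene"):
    s=snapshot(n); np.savez(f"{n}0.npz",**s); cv2.imwrite(f"pics/{n}0.png",s["img"][:,:,::-1]); print(n,s["fx"],s["cx"],s["cy"],s["R"].round(3).tolist(),s["t"])
E
```

```text
pics
{'time': np.float64(0.0), 'joint_positions': array([ 1.081,  0.088,  1.372,  0.   ,  1.684, -0.103]), 'qvel': array([-0.001, -0.001, -0.002, -0.001,  0.001,  0.001]), 'joint_torque': array([ 0.0000e+00, -3.4018e+01, -3.0243e+01,  7.2000e-02,  3.3000e-02,
       -0.0000e+00]), 'tool_pos': array([0.207, 0.509, 0.204]), 'ee_rot': array([-3.139, -0.   ,  2.755]), 'wrist_force': array([-0.056,  0.205,  0.348]), 'wrist_torque': array([-0.025,  0.002,  0.051]), 'finger_force': np.float64(0.0), 'width': np.float64(0.094)}
top 424.3408796864138 254.3527784596376 193.42642618751947 [[-0.019, -1.0, 0.011], [-0.997, 0.018, -0.08], [0.08, -0.013, -0.997]] [-0.13562821  0.60358331  1.05964147]
scene 394.6058026607553 262.4045198643557 192.63397686795057 [[0.635, -0.772, 0.019], [-0.573, -0.487, -0.659], [0.518, 0.408, -0.752]] [-0.45854992  0.31180706  0.83533547]
```

View pics/top0.png

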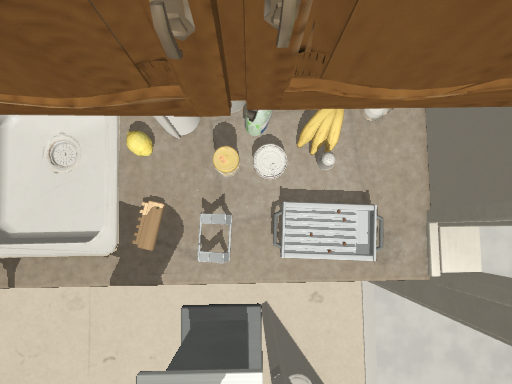

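View pics/scene0.png

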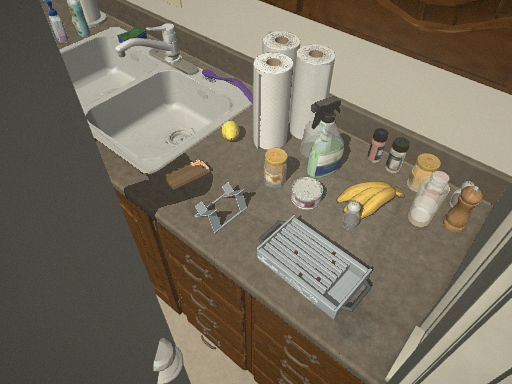

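The top view shows the scraper near (150,226), the rest near (215,238) and the griddle at about (283–377, 203–260), with its grooves along world y. The tin (270,160), jar (226,160) and mill (328,160) stand behind. I'll enlarge these next.

```bash
cat > h.py <<'E'
import numpy as np,cv2
from scipy.spatial.transform import Rotation as Ro
def cloud(s):
    v,u=np.mgrid[0:384,0:512]; z=s["range_z"]
    P=np.stack([(u-s["cx"])/s["fx"]*z,(v-s["cy"])/s["fy"]*z,z],-1)
    W=(P-s["t"])@s["R"]; W[z==0]=np.nan; return W
def ray(s,u,v,h):
    d=np.array([(u-s["cx"])/s["fx"],(v-s["cy"])/s["fy"],1])@s["R"]; c=-s["R"].T@s["t"]
    return c+d*(h-c[2])/d[2]
def proj(s,X):
    c=s["R"]@np.asarray(X)+s["t"]; return s["fx"]*c[0]/c[2]+s["cx"],s["fy"]*c[1]/c[2]+s["cy"]
E
python3 - <<'E'
from h import *
s=dict(np.load("top0.npz")); W=cloud(s); im=s["img"][:,:,::-1]
a=cv2.resize(im[195:270,125:240],None,fx=5,fy=5,interpolation=cv2.INTER_CUBIC)
b=cv2.resize(im[195:268,268:388],None,fx=6.5,fy=6.5,interpolation=cv2.INTER_CUBIC)
cv2.imwrite("pics/a.png",a);cv2.imwrite("pics/b.png",b)
def box(m,name):
    p=W[m][:,:2].astype(np.float32); r=cv2.minAreaRect(p); print(name,m.sum(),np.round(r[0],4),np.round(r[1],4),round(r[2],2),np.nanmedian(W[m][:,2]))
v,u=np.mgrid[0:384,0:512]
z=W[...,2]
reg=lambda u0,u1,v0,v1:(u>=u0)&(u<u1)&(v>=v0)&(v<v1)
print("table",np.nanmedian(z[reg(240,270,200,250)]))
box(reg(130,170,195,260)&(z>.012)&(z<.03),"scr")
box(reg(190,240,200,275)&(z>.02)&(z<.1),"rest")
g=reg(268,390,190,270); box(g&(z>.03)&(z<.1),"grid+h")
box(reg(283,378,200,265)&(z>.03)&(z<.1),"grid")
for n,r in dict(tin=reg(250,292,140,185),jar=reg(210,242,140,180),mill=reg(318,338,148,172)).items():
    m=r&(z>.03); box(m,n); print(np.nanmax(z[m]))
E
```

```text
table -0.0005600371258210761
scr 980 [0.5271 0.1275] [0.0573 0.124 ] 75.83 0.019149123595833907
rest 559 [ 0.4911 -0.0437] [0.0675 0.1199] 86.52 0.04480030592748593
grid+h 4931 [ 0.5025 -0.3308] [0.2785 0.1403] 86.81 0.041618337366701424
grid 4555 [ 0.5022 -0.3343] [0.2417 0.1403] 86.84 0.0423800643684118
tin 890 [ 0.6832 -0.1882] [0.0818 0.0856] 88.99 0.036180861898654625
0.04348220661226018
jar 622 [ 0.6797 -0.0788] [0.0612 0.0628] 89.42 0.09784411990776466
0.10496401596361322
mill 246 [ 0.6774 -0.3284] [0.0396 0.0351] 44.02 0.08069137404777209
0.09187164525546249
```

View pics/a.png

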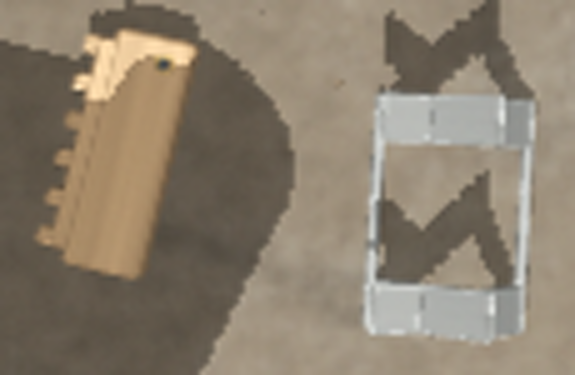

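View pics/b.png

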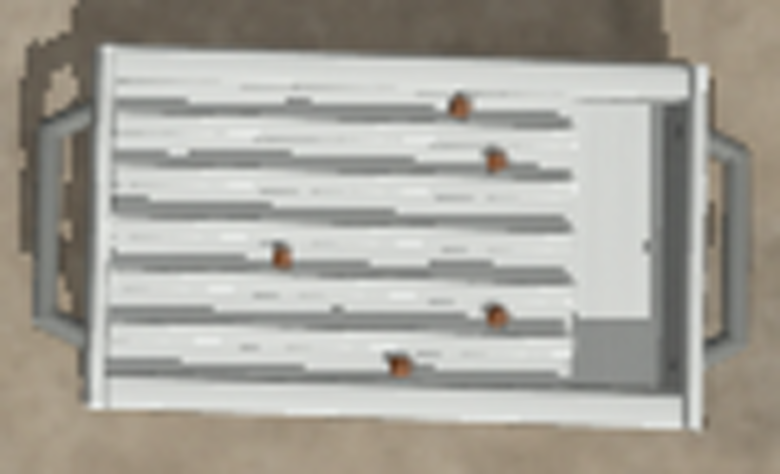

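Crop a: the teeth face left (world +y), and the rest's lips are on its left, with the back legs rising to the right. Crop b: the trough is at the right end (world −y), and crumbs sit in grooves 1, 2, 4, 5 and 6.

The plan has four steps:
1. Grip the scraper across its width and lay it in the rest.
2. Regrip it by its thickness from the back.
3. Comb the grooves.
4. Return it to the rest.

```bash
cat >> h.py <<'E'
def Rcols(x,y,z): return np.stack([x,y,z],1)
def cmd(o,p,R,show=True):
    T=Ro.from_euler("xyz",o["ee_rot"]).as_matrix()
    d=T.T@(np.asarray(p)-o["tool_pos"]); r=Ro.from_matrix(T.T@R).as_rotvec()
    print("cmd",np.round(np.r_[d,r],4).tolist(),"rows>=",round(max(np.linalg.norm(d)/.05,np.degrees(np.linalg.norm(r))/8.59),1))
def down(yaw): return Ro.from_euler("xyz",[np.pi,0,yaw]).as_matrix()  # tool y at yaw-90deg
def st(o): print("t",round(float(o["time"]),2),"p",np.round(o["tool_pos"],4),"rpy",np.round(o["ee_rot"],3),"q",np.round(o["joint_positions"],2),"F",np.round(o["wrist_force"],1),"w",round(float(o["width"]),4),"ff",round(float(o["finger_force"]),1))
E
python3 - <<'E'
from h import *; from bench import *
o=get_obs(); st(o)
cmd(o,[.527,.1275,.10],down(np.radians(75.8+90)))
s=dict(np.load("top0.npz")); W=cloud(s); z=W[...,2]
print("cam",-s["R"].T@s["t"])
# rest profile in y
for v in (218,219,257): print(v,[(round(W[v,u,1],3),round(z[v,u],3)) for u in range(197,236,2)])
# griddle rim & land fits
g=np.zeros(z.shape,bool); g[198:268,275:385]=1
for h0,h1 in((.049,.06),(.043,.049)):
    m=g&(z>h0)&(z<h1); r=cv2.minAreaRect(W[m][:,:2].astype(np.float32)); print(h0,m.sum(),np.round(r[0],4),np.round(r[1],4),r[2])
E
```

```text
t 0.1 p [0.2073 0.5089 0.2044] rpy [-3.14  -0.     2.755] q [ 1.08  0.09  1.37 -0.    1.68 -0.1 ] F [-1.1  0.3 -0.7] w 0.0942 ff 0.0
cmd [-0.44, -0.2324, 0.1048, -0.002, -0.0003, -0.139] rows>= 10.2
cam [ 0.51467732 -0.13275167  1.10590782]
218 [(np.float64(0.003), np.float64(-0.001)), (np.float64(-0.002), np.float64(-0.001)), (np.float64(-0.013), np.float64(0.05)), (np.float64(-0.018), np.float64(0.051)), (np.float64(-0.022), np.float64(0.041)), (np.float64(-0.026), np.float64(0.037)), (np.float64(-0.032), np.float64(0.041)), (np.float64(-0.036), np.float64(0.031)), (np.float64(-0.042), np.float64(0.04)), (np.float64(-0.047), np.float64(0.042)), (np.float64(-0.052), np.float64(0.049)), (np.float64(-0.058), np.float64(0.054)), (np.float64(-0.063), np.float64(0.061)), (np.float64(-0.068), np.float64(0.066)), (np.float64(-0.073), np.float64(0.066)), (np.float64(-0.076), np.float64(0.032)), (np.float64(-0.081), np.float64(0.015)), (np.float64(-0.085), np.float64(0.004)), (np.float64(-0.09), np.float64(-0.0)), (np.float64(-0.095), np.float64(-0.001))]
219 [(np.float64(0.003), np.float64(
[... 1031 characters left out ...]
), (np.float64(-0.03), np.float64(0.033)), (np.float64(-0.035), np.float64(0.033)), (np.float64(-0.041), np.float64(0.044)), (np.float64(-0.047), np.float64(0.051)), (np.float64(-0.052), np.float64(0.052)), (np.float64(-0.057), np.float64(0.057)), (np.float64(-0.062), np.float64(0.061)), (np.float64(-0.067), np.float64(0.065)), (np.float64(-0.07), np.float64(0.033)), (np.float64(-0.074), np.float64(0.016)), (np.float64(-0.079), np.float64(0.009)), (np.float64(-0.084), np.float64(-0.003)), (np.float64(-0.089), np.float64(-0.001)), (np.float64(-0.094), np.float64(0.002))]
0.049 283 [ 0.5028 -0.3303] [0.234  0.1383] 86.67155456542969
0.043 1871 [ 0.5031 -0.3225] [0.2535 0.1394] 86.7497329711914
```

Emit:
{"name": "carry_out", "arguments": {"commands": [[-0.044,-0.023,0.004,0,0,0],[-0.088,-0.046,0.008,0,0,0],[-0.132,-0.07,0.012,0,0,0],[-0.176,-0.093,0.016,0,0,0],[-0.22,-0.116,0.02,0,0,0]], "jaw": 1}}

```text
time: 0.6
tool_pos: [0.3681, 0.3172, 0.1849]
ee_rot: [-3.141, -0.0, 2.755]
wrist_force: [0.7, 0.3, -0.0]
width: 0.0941
finger_force: 0.0
```

Emit:
{"name": "carry_out", "arguments": {"commands": [[-0.044,-0.023,0.012,0,0,-0.03],[-0.088,-0.046,0.024,0,0,-0.06],[-0.132,-0.07,0.036,0,0,-0.09],[-0.176,-0.093,0.048,0,0,-0.12],[-0.22,-0.116,0.06,0,0,-0.139]]}}

```text
time: 1.1
tool_pos: [0.5244, 0.1311, 0.126]
ee_rot: [3.142, -0.001, 2.895]
wrist_force: [0.3, -0.3, -0.2]
width: 0.0937
finger_force: 0.0
```

Run:
```python
from h import *; from bench import *
o=get_obs(); st(o)
s=snapshot("wrist"); np.savez("w1.npz",**s); cv2.imwrite("pics/w1.png",s["img"][:,:,::-1])
W=cloud(s); z=W[...,2]; m=(z>.014)&(z<.024)&(abs(W[...,0]-.527)<.1)&(abs(W[...,1]-.1275)<.06)
r=cv2.minAreaRect(W[m][:,:2].astype(np.float32)); print(m.sum(),r)
o=get_obs(); cmd(o,[.527,.1275,.10],down(np.radians(75.8+90)))
```

```text
t 1.1 p [0.5244 0.1311 0.126 ] rpy [ 3.142e+00 -1.000e-03  2.895e+00] q [ 0.14  0.1   1.52  0.    1.53 -1.18] F [ 0.3 -0.3 -0.2] w 0.0937 ff 0.0
5889 ((0.525704026222229, 0.12571817636489868), (0.055965736508369446, 0.12200994789600372), 76.07139587402344)
cmd [0.0014, 0.0028, 0.0232, -0.0062, 0.0008, -0.0049] rows>= 0.5
```

Emit:
{"name": "carry_out", "arguments": {"commands": [[0.002,0.0016,0.04,0,0,0],[0.002,0.0016,0.08,0,0,0],[0.002,0.0016,0.105,0,0,0],[0.002,0.0016,0.115,0,0,0],[0.002,0.0016,0.119,0,0,0]]}}

```text
time: 1.65
tool_pos: [0.5212, 0.135, 0.0066]
ee_rot: [-3.141, -0.002, 2.894]
wrist_force: [-0.0, 0.8, 0.2]
width: 0.094
finger_force: 0.0
```

Emit:
{"name": "carry_out", "arguments": {"commands": [[0,0,0,0,0,0],[0,0,0,0,0,0],[0,0,0,0,0,0],[0,0,0,0,0,0],[0,0,0,0,0,0]], "jaw": 0}}

```text
time: 2.15
tool_pos: [0.5228, 0.1346, 0.0088]
ee_rot: [-3.141, 0.002, 2.894]
wrist_force: [-1.2, -3.0, 0.6]
width: 0.0577
finger_force: 0.6
```

Emit:
{"name": "carry_out", "arguments": {"commands": [[0,0,0,0,0,0],[0,0,0,0,0,0],[0,0,0,0,0,0],[0,0,0,0,0,0],[0,0,0,0,0,0]]}}

```text
time: 2.65
tool_pos: [0.5228, 0.1346, 0.0087]
ee_rot: [-3.141, 0.001, 2.894]
wrist_force: [-0.9, -3.0, 5.8]
width: 0.0554
finger_force: 30.0
```

Run:
```python
from h import *; from bench import *
for i in range(3):
    o=get_obs(); st(o); s=snapshot("wrist")
cv2.imwrite("pics/w2.png",s["img"][:,:,::-1])
```

```text
t 2.65 p [0.5228 0.1346 0.0087] rpy [-3.141e+00  1.000e-03  2.894e+00] q [ 0.15  0.19  1.66 -0.    1.29 -1.18] F [-0.9 -3.   5.8] w 0.0554 ff 30.0
t 2.7 p [0.5228 0.1346 0.0087] rpy [-3.141e+00  1.000e-03  2.894e+00] q [ 0.15  0.19  1.66 -0.    1.29 -1.18] F [-1.3 -2.2  4.9] w 0.0555 ff 30.0
t 2.75 p [0.5227 0.1346 0.0087] rpy [-3.141e+00  1.000e-03  2.894e+00] q [ 0.15  0.19  1.66 -0.    1.29 -1.18] F [-0.1 -4.   7.1] w 0.0552 ff 30.0
```

```bash
cat >> h.py <<'E'
RO=np.array([.4917,-.033,0]); RR=Ro.from_euler("z",-.06).as_matrix()
GO=np.array([.5028,-.3303,0]); GR=Ro.from_euler("z",-.0576).as_matrix()
q=.5**.5
def restpose(off,back=0):  # width grip, tool y = scraper y
    n=RR@[0,q,q]; y=RR@[0,q,-q]; z=-n; x=np.cross(y,z); R=Rcols(x,y,z)
    c=RO+RR@[0,-.0127,.0589]+off*n-back*y
    return c,R
def after(o,c):
    T=Ro.from_euler("xyz",o["ee_rot"]).as_matrix(); c=np.array(c)
    p=dict(o); p["tool_pos"]=o["tool_pos"]+T@c[:3]; p["ee_rot"]=(Ro.from_matrix(T)*Ro.from_rotvec(c[3:])).as_euler("xyz"); return p
E
python3 - <<'E'
from h import *; from bench import *
o=get_obs()
for off in(.08,.0015):
    c,R=restpose(off,.0015); p=c+.0051*R[:,0]+.0013*R[:,2]; print(p)
    cmd(o,p,R); o=after(o,[0]*6); o["tool_pos"]=p; o["ee_rot"]=Ro.from_matrix(R).as_euler("xyz")
E
```

```text
[0.48912099 0.00911908 0.11560996]
cmd [0.0017, -0.1299, -0.1069, 0.7826, -0.0726, -0.1786] rows>= 5.4
[ 0.48579251 -0.04628892  0.06010208]
cmd [-0.0, 0.0, 0.0785, -0.0, -0.0, -0.0] rows>= 1.6
```

Emit:
{"name": "carry_out", "arguments": {"commands": [[0,-0.005,-0.045,0,0,0],[0.001,-0.03,-0.09,0.1,-0.01,-0.025],[0.001,-0.07,-0.107,0.24,-0.022,-0.055],[0.001,-0.1,-0.107,0.38,-0.035,-0.087],[0.0017,-0.13,-0.107,0.52,-0.048,-0.119]]}}

```text
time: 3.3
tool_pos: [0.4896, 0.0092, 0.1161]
ee_rot: [-2.618, 0.019, 3.021]
wrist_force: [-0.1, -0.4, -1.8]
width: 0.0555
finger_force: 30.0
```

Run:
```python
from h import *; from bench import *
o=get_obs(); st(o)
c,R=restpose(.08,.0015); p=c+.0051*R[:,0]+.0013*R[:,2]; cmd(o,p,R)
```

```text
t 3.3 p [0.4896 0.0092 0.1161] rpy [-2.618  0.019  3.021] q [ 0.24  0.13  1.6  -0.49  1.6  -1.17] F [-0.1 -0.4 -1.8] w 0.0555 ff 30.0
cmd [0.0005, 0.0001, 0.0005, 0.2612, -0.022, -0.0595] rows>= 1.8
```

Emit:
{"name": "carry_out", "arguments": {"commands": [[0.0005,0,0.0005,0.13,-0.011,-0.03],[0.0005,0,0.0005,0.261,-0.022,-0.059],[0.0005,0,0.0005,0.261,-0.022,-0.059],[0.0005,0,0.0005,0.261,-0.022,-0.059],[0.0005,0,0.0005,0.261,-0.022,-0.059]]}}

```text
time: 3.8
tool_pos: [0.4886, 0.009, 0.1149]
ee_rot: [-2.361, -0.001, 3.079]
wrist_force: [0.7, -0.6, -0.8]
width: 0.0552
finger_force: 30.0
```

Run:
```python
from h import *; from bench import *
o=get_obs(); st(o)
s=snapshot("scene"); cv2.imwrite("pics/s1.png",cv2.resize(s["img"][100:260,140:330,::-1],None,fx=4,fy=3.7))
c,R=restpose(.0015,.0015); p=c+.0051*R[:,0]+.0013*R[:,2]; cmd(o,p,R)
```

```text
t 3.8 p [0.4886 0.009  0.1149] rpy [-2.361e+00 -1.000e-03  3.079e+00] q [ 0.37  0.24  1.59 -0.7   1.67 -1.08] F [ 0.7 -0.6 -0.8] w 0.0552 ff 30.0
cmd [-0.0008, -0.0008, 0.0779, 0.0048, -0.0029, -0.001] rows>= 1.6
```

View pics/s1.png

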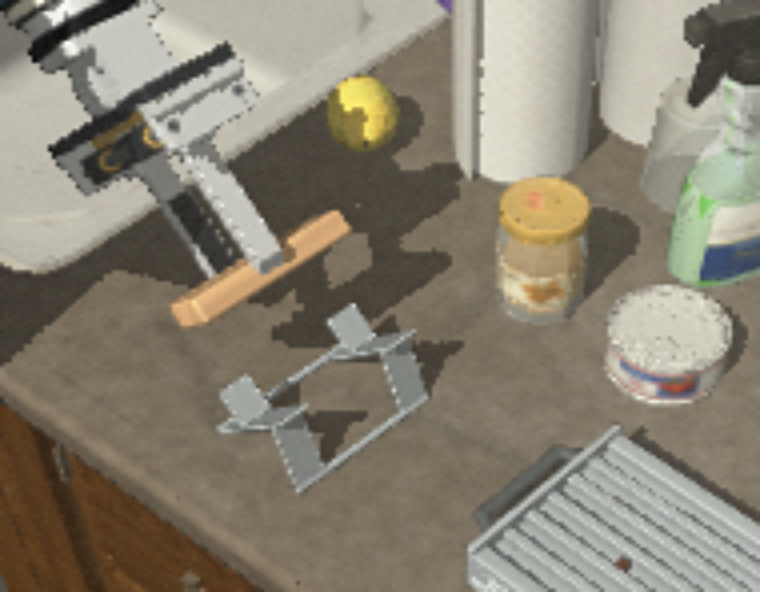

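The scraper is held square at (260,265) above the rest at (320,400). Next I lower it onto the rest.

Emit:
{"name": "carry_out", "arguments": {"commands": [[-0.0008,-0.0008,0.03,0.004,-0.003,0],[-0.0008,-0.0008,0.055,0.004,-0.003,0],[-0.0008,-0.0008,0.068,0.004,-0.003,0],[-0.0008,-0.0008,0.074,0.004,-0.003,0],[-0.0008,-0.0008,0.077,0.004,-0.003,0]]}}

```text
time: 4.35
tool_pos: [0.4857, -0.0462, 0.0609]
ee_rot: [-2.355, 0.001, 3.081]
wrist_force: [-0.5, 0.9, -1.3]
width: 0.0558
finger_force: 30.0
```

Run:
```python
from h import *; from bench import *
o=get_obs(); st(o)
s=snapshot("scene"); np.savez("s2.npz",**s); cv2.imwrite("pics/s2.png",cv2.resize(s["img"][140:250,160:300,::-1],None,fx=5,fy=5))
c,R=restpose(.0015,.0015); p=c+.0051*R[:,0]+.0013*R[:,2]; cmd(o,p,R)
```

```text
t 4.35 p [ 0.4857 -0.0462  0.0609] rpy [-2.355e+00  1.000e-03  3.081e+00] q [ 0.28  0.25  1.7  -0.73  1.53 -1.07] F [-0.5  0.9 -1.3] w 0.0558 ff 30.0
cmd [-0.0001, 0.0005, 0.0006, -0.0009, -0.0002, -0.0012] rows>= 0.0
```

View pics/s2.png

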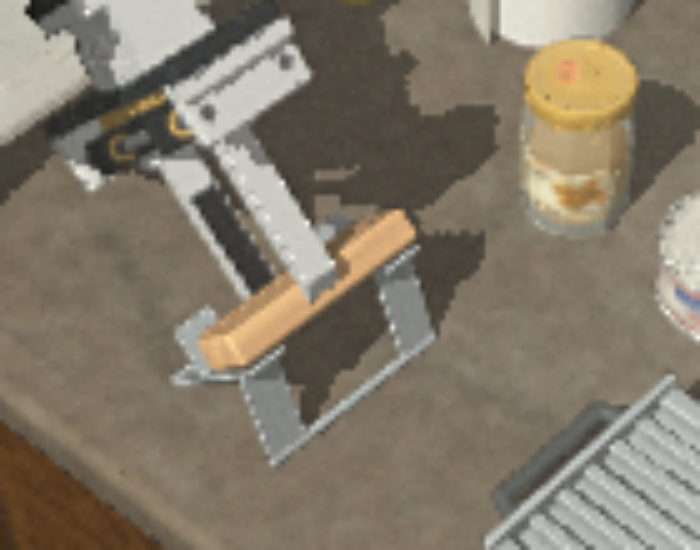

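Emit:
{"name": "carry_out", "arguments": {"commands": [[0,0.001,0.001,0,0,0],[0,0.0015,0.0015,0,0,0],[0,0.0015,0.0015,0,0,0],[0,0.0015,0.0015,0,0,0],[0,0.0015,0.0015,0,0,0]]}}

```text
time: 4.9
tool_pos: [0.4862, -0.0457, 0.0592]
ee_rot: [-2.354, 0.001, 3.082]
wrist_force: [0.5, -1.3, 2.7]
width: 0.0556
finger_force: 30.0
```

Emit:
{"name": "carry_out", "arguments": {"commands": [[0,0,0,0,0,0],[0,0,0,0,0,0],[0,0,0,0,0,0],[0,0,0,0,0,0],[0,0,0,0,0,0]], "jaw": 0.75}}

```text
time: 5.4
tool_pos: [0.4853, -0.0456, 0.0581]
ee_rot: [-2.355, -0.001, 3.082]
wrist_force: [-0.4, -0.9, 0.2]
width: 0.0706
finger_force: 0.0
```

Emit:
{"name": "carry_out", "arguments": {"commands": [[0,0,-0.02,0,0,0],[0,0,-0.05,0,0,0],[0,0,-0.1,0,0,0],[0,0,-0.14,0,0,0],[0,0,-0.16,0,0,0]]}}

```text
time: 5.9
tool_pos: [0.4934, 0.0698, 0.174]
ee_rot: [-2.357, 0.004, 3.084]
wrist_force: [-0.2, -0.5, 0.4]
width: 0.0705
finger_force: 0.0
```

Run:
```python
from h import *; from bench import *
o=get_obs(); st(o)
s=snapshot("scene"); np.savez("s3.npz",**s); cv2.imwrite("pics/s3.png",cv2.resize(s["img"][140:250,160:300,::-1],None,fx=5,fy=5))
s=snapshot("top"); np.savez("top3.npz",**s)
```

```text
t 5.9 p [0.4934 0.0698 0.174 ] rpy [-2.357  0.004  3.084] q [ 0.46  0.25  1.45 -0.69  1.83 -1.09] F [-0.2 -0.5  0.4] w 0.0705 ff 0.0
```

View pics/s3.png

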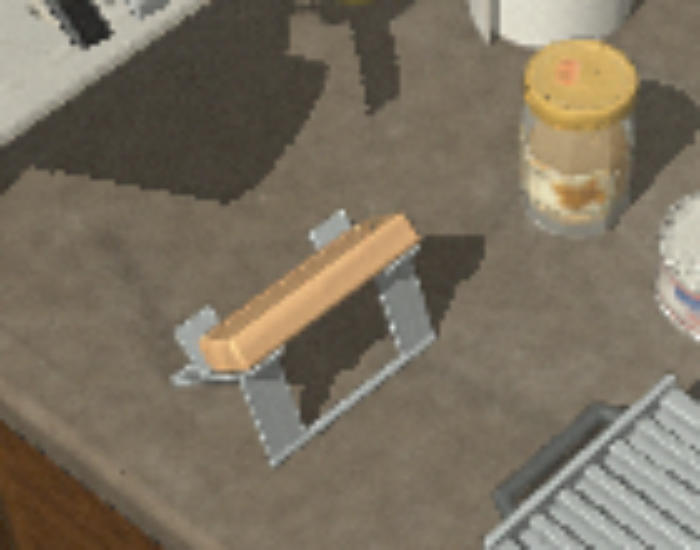

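The scraper is seated in the rest, teeth on the lips, along (310,290). Next I measure its offset along the rest and work out the regrip.

```bash
cat >> h.py <<'E'
def gripR(sign=1):
    n=RR@[0,q,q]; y=RR@[0,q,-q]; return Rcols(np.cross(n,y),n,y)
def gpose(sy,dx=0): # TCP at scraper y=sy in seated pose, dx along rest x
    return RO+RR@[dx,-.0127,.0589]+sy*(RR@[0,q,-q])
E
python3 - <<'E'
from h import *; from bench import *
for n in("top3","s3"):
    s=dict(np.load(n+".npz")); W=cloud(s); L=(W-RO)@RR
    hsv=cv2.cvtColor(s["img"],cv2.COLOR_RGB2HSV)
    m=(abs(L[...,0])<.09)&(L[...,1]<.04)&(L[...,1]>-.05)&(L[...,2]>.03)&(L[...,2]<.1)&(hsv[...,1]>70)
    P=L[m]; print(n,m.sum(),np.percentile(P,[1,50,99],0).round(4).tolist())
    w=(P[:,1]-P[:,2]*0); nn=(P[:,1]+P[:,2]-.032)*q; yy=(P[:,1]-P[:,2]+.032)*q
    print("n",np.percentile(nn,[2,50,98]).round(4),"along",np.percentile(yy,[2,50,98]).round(4))
    f=nn>.017; print("slope n vs x",np.polyfit(P[f,0],nn[f],1))
    st_=(abs(L[...,0])<.09)&(L[...,1]<.03)&(L[...,1]>-.045)&(L[...,2]>.015)&(L[...,2]<.1)&(hsv[...,1]<50)
    print("steel x",np.percentile(L[st_][:,0],[1,99]).round(4))
o=get_obs(); st(o); R=gripR()
p=np.array([.49,-.03,.20]); Rm=Ro.from_matrix(R)*Ro.from_rotvec([np.pi/4,0,0]); Rm=Rm.as_matrix()
print(R[:,0]); cmd(o,p,Rm)
o2=dict(o); o2["tool_pos"]=p; o2["ee_rot"]=Ro.from_matrix(Rm).as_euler("xyz"); cmd(o2,gpose(-.09),R)
E
```

```text
top3 928 [[-0.0589, -0.0365, 0.0462], [0.0008, -0.0154, 0.0744], [0.0623, 0.011, 0.0859]]
n [0.004  0.0196 0.0227] along [-0.0572 -0.0419 -0.0044]
slope n vs x [-0.00606622  0.02022141]
steel x [-0.0589  0.0595]
s3 503 [[-0.0617, -0.0392, 0.053], [-0.0079, -0.0292, 0.0766], [0.0584, 0.0051, 0.0852]]
n [0.0004 0.0137 0.02  ] along [-0.0594 -0.0546 -0.0135]
slope n vs x [-0.00147373  0.01905408]
steel x [-0.0609  0.0594]
t 6.0 p [0.4938 0.0695 0.1735] rpy [-2.357  0.004  3.084] q [ 0.46  0.25  1.45 -0.69  1.83 -1.09] F [ 0.4 -0.  -0.6] w 0.0704 ff 0.0
[-0.99820054  0.05996401  0.        ]
cmd [-0.002, -0.0892, 0.0516, -0.7843, 0.0053, 0.0009] rows>= 5.2
cmd [-0.0019, -0.0792, 0.0775, -0.7854, -0.0, 0.0] rows>= 5.2
```

Emit:
{"name": "carry_out", "arguments": {"commands": [[0,-0.005,-0.02,-0.14,0,0],[0,-0.02,-0.02,-0.29,0,0],[-0.001,-0.045,0.01,-0.44,0,0],[-0.002,-0.07,0.035,-0.58,0,0],[-0.002,-0.089,0.052,-0.725,0.005,0]], "jaw": 0.45}}

```text
time: 6.5
tool_pos: [0.4874, -0.0339, 0.1973]
ee_rot: [-3.084, -0.003, 3.079]
wrist_force: [0.2, -0.3, -0.2]
width: 0.0424
finger_force: 0.0
```

Emit:
{"name": "carry_out", "arguments": {"commands": [[0,-0.015,0,-0.14,0,0],[0,-0.035,0.01,-0.29,0,0],[-0.001,-0.05,0.03,-0.44,0,0],[-0.002,-0.065,0.05,-0.58,0,0],[-0.002,-0.079,0.07,-0.725,0,0]]}}

```text
time: 7.0
tool_pos: [0.4842, -0.1173, 0.1319]
ee_rot: [2.474, -0.003, 3.076]
wrist_force: [0.3, -0.7, -0.7]
width: 0.0426
finger_force: 0.0
```

Run:
```python
from h import *; from bench import *
o=get_obs(); st(o); R=gripR(); cmd(o,gpose(-.09),R);cmd(o,gpose(-.05),R)
```

```text
t 7.0 p [ 0.4842 -0.1173  0.1319] rpy [ 2.474e+00 -3.000e-03  3.076e+00] q [-0.72  0.22  1.52  0.53  1.81 -2.2 ] F [ 0.3 -0.7 -0.7] w 0.0426 ff 0.0
cmd [-0.0024, 0.0006, 0.0125, -0.1177, 0.0014, -0.0066] rows>= 0.8
cmd [-0.0023, 0.0053, 0.0522, -0.1177, 0.0014, -0.0066] rows>= 1.1
```

Emit:
{"name": "carry_out", "arguments": {"commands": [[-0.0023,0.001,0.013,-0.1177,0.0014,-0.0066],[-0.0023,0.003,0.03,-0.1177,0.0014,-0.0066],[-0.0023,0.0053,0.04,-0.1177,0.0014,-0.0066],[-0.0023,0.0053,0.04,-0.1177,0.0014,-0.0066],[-0.0023,0.0053,0.04,-0.1177,0.0014,-0.0066]]}}

```text
time: 7.5
tool_pos: [0.4888, -0.0864, 0.1049]
ee_rot: [2.362, -0.001, 3.086]
wrist_force: [0.2, 0.5, 0.1]
width: 0.0422
finger_force: 0.0
```

Run:
```python
from h import *; from bench import *
o=get_obs(); st(o); R=gripR(); cmd(o,gpose(.004),R)
```

```text
t 7.5 p [ 0.4888 -0.0864  0.1049] rpy [ 2.362e+00 -1.000e-03  3.086e+00] q [-0.71  0.28  1.56  0.61  1.8  -2.24] F [0.2 0.5 0.1] w 0.0422 ff 0.0
cmd [0.0001, -0.0033, 0.0654, -0.0058, -0.004, 0.0029] rows>= 1.3
```

Emit:
{"name": "carry_out", "arguments": {"commands": [[0,-0.0033,0.01,-0.006,-0.004,0.003],[0,-0.0033,0.025,-0.006,-0.004,0.003],[0,-0.0033,0.04,-0.006,-0.004,0.003],[0,-0.0033,0.055,-0.006,-0.004,0.003],[0,-0.0033,0.0654,-0.006,-0.004,0.003]]}}

```text
time: 8.0
tool_pos: [0.4905, -0.0413, 0.0542]
ee_rot: [2.354, -0.003, 3.082]
wrist_force: [0.1, -0.4, -0.7]
width: 0.0423
finger_force: 0.0
```

Emit:
{"name": "carry_out", "arguments": {"commands": [[0,0,0,0,0,0],[0,0,0,0,0,0],[0,0,0,0,0,0],[0,0,0,0,0,0],[0,0,0,0,0,0]], "jaw": 0}}

```text
time: 8.5
tool_pos: [0.4916, -0.0433, 0.0562]
ee_rot: [2.355, 0.0, 3.08]
wrist_force: [1.0, 0.7, 2.7]
width: 0.0195
finger_force: 30.0
```

Run:
```python
from h import *; from bench import *
o=get_obs(); st(o); R=gripR(); cmd(o,gpose(.004),R)
n=RR@[0,q,q]; print("TCP rel seated centre: n",(o["tool_pos"]-gpose(0))@n,"y",(o["tool_pos"]-gpose(0))@R[:,2],"x",(o["tool_pos"]-gpose(0))@(RR[:,0]))
```

```text
t 8.5 p [ 0.4916 -0.0433  0.0562] rpy [2.355 0.    3.08 ] q [-0.65  0.29  1.66  0.63  1.67 -2.25] F [1.  0.7 2.7] w 0.0195 ff 30.0
cmd [0.0006, 0.0002, 0.0004, 0.0015, 0.001, -0.0008] rows>= 0.0
TCP rel seated centre: n -0.0002460054360680843 y 0.0036205533107769375 x 0.0005522341271669748
```

```bash
cat >> h.py <<'E'
def comb(gy,h,gx=0): # TCP pose: scraper vertical, centred at griddle x=gx,y=gy; tooth tips h above groove floor; TCP is +.0005 in x, 24.4mm above tips
    y=GR[:,1]; z=np.array([0,0,-1.]); return GO+GR@[gx+.0005,gy,.038+.0244+h],Rcols(np.cross(y,z),y,z)
E
python3 - <<'E'
from h import *; from bench import *
o=get_obs(); p,R=comb(.086,.04); print(p,R[:,0]); cmd(o,p,R)
up=Ro.from_euler("xyz",o["ee_rot"]).as_matrix().T@[0,0,.1]; print(up)
E
```

```text
[ 0.50825003 -0.24447141  0.1024    ] [-0.99834158  0.05756815  0.        ]
cmd [-0.0289, -0.1083, -0.1741, 0.7869, 0.0015, -0.0034] rows>= 5.2
[-9.89109485e-06  7.08157130e-02 -7.06054863e-02]
```

Emit:
{"name": "carry_out", "arguments": {"commands": [[0,0.03,-0.03,0,0,0],[0,0.06,-0.06,0,0,0],[-0.006,0.043,-0.095,0.13,0,0],[-0.012,0.011,-0.13,0.27,0,0],[-0.02,-0.021,-0.16,0.41,0,0]]}}

```text
time: 9.0
tool_pos: [0.5041, -0.1756, 0.1556]
ee_rot: [2.774, 0.002, 3.08]
wrist_force: [0.1, 0.6, -2.2]
width: 0.0199
finger_force: 30.0
```

Run:
```python
from h import *; from bench import *
o=get_obs(); st(o); p,R=comb(.086,.04); cmd(o,p,R)
```

```text
t 9.0 p [ 0.5041 -0.1756  0.1556] rpy [2.774e+00 2.000e-03 3.080e+00] q [-0.64  0.18  1.41  0.31  1.75 -2.13] F [ 0.1  0.6 -2.2] w 0.0199 ff 30.0
cmd [-0.0083, -0.0831, 0.025, 0.3677, 0.003, -0.004] rows>= 2.5
```

Emit:
{"name": "carry_out", "arguments": {"commands": [[-0.003,-0.04,0,0.14,0.001,-0.002],[-0.006,-0.07,0.012,0.28,0.002,-0.004],[-0.0083,-0.0831,0.025,0.3677,0.003,-0.004],[-0.0083,-0.0831,0.025,0.3677,0.003,-0.004],[-0.0083,-0.0831,0.025,0.3677,0.003,-0.004]]}}

```text
time: 9.5
tool_pos: [0.5072, -0.24, 0.0996]
ee_rot: [3.131, -0.004, 3.086]
wrist_force: [-0.6, -0.7, -1.1]
width: 0.02
finger_force: 30.0
```

Run:
```python
from h import *; from bench import *
o=get_obs(); st(o); p,R=comb(.086,.04); cmd(o,p,R)
for n in("top","scene","wrist"):
    s=snapshot(n); np.savez(n+"4.npz",**s)
    W=cloud(s); L=(W-GO)@GR; hsv=cv2.cvtColor(s["img"],cv2.COLOR_RGB2HSV)
    m=(abs(L[...,0])<.09)&(abs(L[...,1]-.086)<.04)&(L[...,2]>.06)&(L[...,2]<.15)&(hsv[...,1]>70)&(hsv[...,0]<25)
    P=L[m]; print(n,m.sum()); 
    if m.sum()>20:
        print(np.percentile(P,[1,50,99],0).round(4).tolist())
        t=P[:,2]>.125; print(t.sum(), P[t].min(0),P[t].max(0))
s=dict(np.load("top4.npz"));u,v=map(int,proj(s,GO+[0,.06,.08])); a=s["img"][v-45:v+45,u-60:u+60,::-1]
s=dict(np.load("scene4.npz"));u,v=map(int,proj(s,GO+[0,.06,.08])); b=s["img"][v-45:v+45,u-60:u+60,::-1]
cv2.imwrite("pics/c4.png",cv2.resize(np.hstack([a,b]),None,fx=3.3,fy=3.3,interpolation=cv2.INTER_CUBIC))
```

```text
t 9.5 p [ 0.5072 -0.24    0.0996] rpy [ 3.131 -0.004  3.086] q [-0.55  0.16  1.5   0.01  1.49 -2.06] F [-0.6 -0.7 -1.1] w 0.02 ff 30.0
cmd [-0.0013, -0.0043, -0.0029, 0.011, -0.0043, 0.0018] rows>= 0.1
top 94
[[-0.0605, 0.0826, 0.1042], [-0.049, 0.0942, 0.1306], [-0.0379, 0.1011, 0.1343]]
82 [-0.06055951  0.08251498  0.1250628 ] [-0.037828    0.10109779  0.13520754]
scene 461
[[-0.0628, 0.0782, 0.0845], [-0.0332, 0.0814, 0.1265], [0.0479, 0.0979, 0.1339]]
236 [-0.06296152  0.07825839  0.12537812] [0.04709894 0.09942255 0.13433835]
wrist 6260
[[-0.0619, 0.0788, 0.1089], [-0.0197, 0.0885, 0.1318], [0.0581, 0.0981, 0.1334]]
6078 [-0.06209422  0.07833817  0.12505254] [0.06074056 0.09865488 0.13782996]
```

View pics/c4.png

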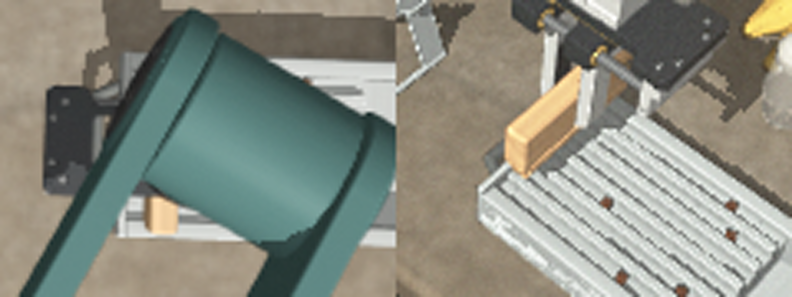

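Left crop: the arm hides most of the comb, with the slab end at (160,215). Right crop: the comb hangs level above the far end of the grooves, with the crumbs ahead of it. The wrist camera sees both slab ends, so I'll use it to refine the griddle x.

Run:
```python
from h import *
from scipy.optimize import minimize
xs=np.array([-50,-30,-10,10,30,50])/1e3
def model(x): return np.where(np.min(abs(x[:,None]-xs),1)<.006,.038,.046)
for n in("wrist4","top0","scene4"):
    s=dict(np.load(n+".npz")); W=cloud(s); L=(W-GO)@GR
    for (y0,y1) in((-.06,.06),(-.06,-.01),(.01,.06)):
        m=(abs(L[...,0])<.062)&(L[...,1]>y0)&(L[...,1]<y1)&(L[...,2]>.03)&(L[...,2]<.052)
        P=L[m]
        if len(P)<300: print(n,len(P)); continue
        best=min((np.mean(np.abs(P[:,2]-dz-model(P[:,0]-a))),a,dz) for a in np.arange(-.006,.0061,.0003) for dz in np.arange(-.004,.0041,.001))
        print(n,y0,len(P),np.round(best,4),P[:,1].mean().round(3))
    # outer side walls + rim
    m=(L[...,2]>.049)&(L[...,2]<.058)&(abs(L[...,0])<.08)&(abs(abs(L[...,1])-.114)<.012); print("rim",m.sum(),[ (L[m&(k*L[...,1]>0)].min(0).round(4).tolist(),L[m&(k*L[...,1]>0)].max(0).round(4).tolist()) for k in(1,-1) if (m&(k*L[...,1]>0)).sum()>5])
```

```text
wrist4 -0.06 19916 [ 0.0012 -0.0003  0.    ] -0.001
wrist4 -0.06 8515 [ 0.0012 -0.0003  0.    ] -0.035
wrist4 0.01 7991 [ 0.0011 -0.0003  0.    ] 0.034
rim 1394 [([-0.0705, 0.1089, 0.0491], [0.0136, 0.1151, 0.0532]), ([-0.0176, -0.1187, 0.049], [0.0686, -0.1113, 0.0531])]
top0 -0.06 2375 [ 0.0018 -0.0003 -0.001 ] 0.0
top0 -0.06 985 [ 0.0018 -0.0003 -0.001 ] -0.035
top0 0.01 991 [ 0.0017 -0.0003 -0.001 ] 0.035
rim 234 [([-0.0691, 0.111, 0.0491], [0.0692, 0.117, 0.0569]), ([-0.0681, -0.117, 0.049], [0.0682, -0.1102, 0.0557])]
scene4 -0.06 2304 [0.0022 0.0003 0.    ] -0.002
scene4 -0.06 1007 [0.0022 0.0003 0.    ] -0.035
scene4 0.01 913 [0.0022 0.0003 0.    ] 0.035
rim 178 [([-0.0698, 0.1082, 0.0499], [-0.0409, 0.1141, 0.0545]), ([-0.07, -0.1191, 0.049], [0.0689, -0.1126, 0.0543])]
```

Emit:
{"name": "carry_out", "arguments": {"commands": [[-0.0007,-0.004,0.01,0.011,-0.004,0.002],[-0.0007,-0.004,0.018,0.011,-0.004,0.002],[-0.0007,-0.004,0.024,0.011,-0.004,0.002],[-0.0007,-0.004,0.024,0.011,-0.004,0.002],[-0.0007,-0.004,0.024,0.011,-0.004,0.002]]}}

```text
time: 10.15
tool_pos: [0.5077, -0.2443, 0.0753]
ee_rot: [-3.14, -0.0, 3.083]
wrist_force: [-0.7, -0.1, -0.5]
width: 0.0196
finger_force: 30.0
```

```bash
cat > see.py <<'E'
from h import *; from bench import *
def slab(gy):
    s=snapshot("wrist"); L=(cloud(s)-GO)@GR; hsv=cv2.cvtColor(s["img"],cv2.COLOR_RGB2HSV)
    m=(abs(L[...,0])<.09)&(abs(L[...,1]-gy)<.04)&(L[...,2]>.06)&(L[...,2]<.15)&(hsv[...,1]>70)&(hsv[...,0]<25)
    P=L[m]; t=P[P[:,2]>np.percentile(P[:,2],50)-.006]; k=np.polyfit(t[:,0],t[:,2],1)
    print("slab x",np.percentile(t[:,0],[.3,99.7]).round(4),"back z, slope",np.median(t[:,2]).round(4),k[0].round(4),"y slope",np.polyfit(t[:,0],t[:,1],1)[0].round(4),"y",np.median(t[:,1]).round(4))
E
python3 - <<'E'
from see import *
o=get_obs(); st(o); p,R=comb(.086,0,-.0003); cmd(o,p,R); slab(.086)
E
```

```text
t 10.15 p [ 0.5077 -0.2443  0.0753] rpy [-3.14  -0.     3.083] q [-0.55  0.18  1.53 -0.    1.43 -2.06] F [-0.7 -0.1 -0.5] w 0.0196 ff 30.0
cmd [-0.0002, -0.0001, 0.0129, -0.0015, -0.0, -0.0008] rows>= 0.3
slab x [-0.0618  0.0598] back z, slope 0.1065 0.0038 y slope -0.0025 y 0.0858
```

Emit:
{"name": "carry_out", "arguments": {"commands": [[-0.0004,0,0.003,0,0,0],[-0.0004,0,0.0045,0,0,0],[-0.0004,0,0.006,0,0,0],[-0.0004,0,0.0075,0,0,0],[-0.0004,0,0.0085,0,0,0]]}}

```text
time: 10.7
tool_pos: [0.5083, -0.2444, 0.067]
ee_rot: [-3.14, 0.001, 3.083]
wrist_force: [1.0, 0.4, -1.1]
width: 0.0199
finger_force: 30.0
```

Emit:
{"name": "carry_out", "arguments": {"commands": [[0,0,0.001,0,0,0],[0,0,0.002,0,0,0],[0,0,0.003,0,0,0],[0,0,0.0035,0,0,0],[0,0,0.0035,0,0,0]]}}

```text
time: 11.2
tool_pos: [0.5083, -0.2444, 0.0636]
ee_rot: [-3.14, 0.001, 3.083]
wrist_force: [-0.4, 0.1, -1.4]
width: 0.0197
finger_force: 30.0
```

Run:
```python
from see import *
o=get_obs(); st(o); p,R=comb(.086,0,-.0003); cmd(o,p,R); slab(.086)
p,R=comb(-.076,.001,-.0003); cmd(o,p,R)
```

```text
t 11.2 p [ 0.5083 -0.2444  0.0636] rpy [-3.140e+00  1.000e-03  3.083e+00] q [-0.55  0.19  1.54 -0.    1.41 -2.06] F [-0.4  0.1 -1.4] w 0.0197 ff 30.0
cmd [0.0003, -0.0, 0.0012, -0.0019, 0.0005, -0.0007] rows>= 0.0
slab x [-0.0613  0.0603] back z, slope 0.0948 0.0048 y slope -0.0021 y 0.0857
cmd [0.0002, -0.162, 0.0005, -0.0019, 0.0005, -0.0007] rows>= 3.2
```

Emit:
{"name": "carry_out", "arguments": {"commands": [[0.0001,-0.01,0.0003,0,0,0],[0.0001,-0.02,0.0003,0,0,0],[0.0001,-0.03,0.0003,0,0,0],[0.0001,-0.04,0.0003,0,0,0],[0.0001,-0.05,0.0003,0,0,0]]}}

```text
time: 11.75
tool_pos: [0.5054, -0.2958, 0.0637]
ee_rot: [-3.139, 0.001, 3.083]
wrist_force: [-0.2, 0.5, -2.0]
width: 0.0201
finger_force: 30.0
```

Run:
```python
from see import *
o=get_obs(); st(o); p,R=comb(-.076,.001,-.0003); cmd(o,p,R)
s=snapshot("scene");u,v=map(int,proj(s,GO+[0,-.02,.06])); cv2.imwrite("pics/c5.png",cv2.resize(s["img"][v-50:v+50,u-65:u+65,::-1],None,fx=5,fy=5,interpolation=cv2.INTER_CUBIC))
```

```text
t 11.75 p [ 0.5054 -0.2958  0.0637] rpy [-3.139e+00  1.000e-03  3.083e+00] q [-0.63  0.23  1.49 -0.    1.42 -2.14] F [-0.2  0.5 -2. ] w 0.0201 ff 30.0
cmd [0.0002, -0.1106, 0.0005, -0.0023, 0.0013, -0.0013] rows>= 2.2
```

Emit:
{"name": "carry_out", "arguments": {"commands": [[0.0001,-0.01,0.0003,0,0,0],[0.0001,-0.02,0.0003,0,0,0],[0.0001,-0.03,0.0003,0,0,0],[0.0001,-0.04,0.0003,0,0,0],[0.0001,-0.05,0.0003,0,0,0]]}}

```text
time: 12.3
tool_pos: [0.5023, -0.3452, 0.0633]
ee_rot: [-3.14, 0.001, 3.083]
wrist_force: [0.6, 0.9, -1.1]
width: 0.0199
finger_force: 30.0
```

Emit:
{"name": "carry_out", "arguments": {"commands": [[0.0001,-0.01,0,0,0,0],[0.0001,-0.02,0,0,0,0],[0.0001,-0.03,0,0,0,0],[0.0001,-0.04,0,0,0,0],[0.0001,-0.05,0,0,0,0]]}}

```text
time: 12.8
tool_pos: [0.4993, -0.395, 0.0635]
ee_rot: [-3.14, 0.001, 3.083]
wrist_force: [0.1, 0.0, -1.1]
width: 0.0198
finger_force: 30.0
```

Run:
```python
from see import *
o=get_obs(); st(o); p,R=comb(-.076,.001,-.0003); cmd(o,p,R)
s=snapshot("scene");u,v=map(int,proj(s,GO+[0,-.05,.05])); cv2.imwrite("pics/c6.png",cv2.resize(s["img"][v-50:v+50,u-65:u+65,::-1],None,fx=5,fy=5,interpolation=cv2.INTER_CUBIC))
```

```text
t 12.8 p [ 0.4993 -0.395   0.0635] rpy [-3.140e+00  1.000e-03  3.083e+00] q [-0.76  0.34  1.35 -0.    1.44 -2.27] F [ 0.1  0.  -1.1] w 0.0198 ff 30.0
cmd [0.0, -0.0112, 0.0001, -0.002, 0.0008, -0.0007] rows>= 0.2
```

View pics/c6.png

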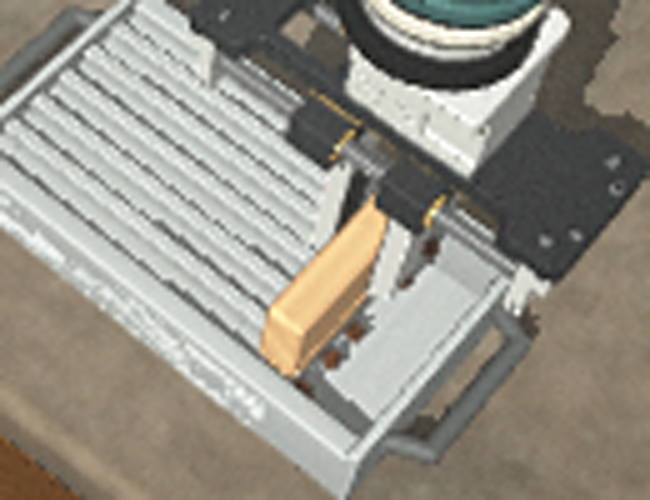

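All five crumbs are lined up ahead of the comb at the trough edge, between (300,385) and (430,245). I'll continue past the edge.

Emit:
{"name": "carry_out", "arguments": {"commands": [[0,-0.005,0,0,0,0],[0,-0.009,0,0,0,0],[0,-0.013,0,0,0,0],[0,-0.017,0,0,0,0],[0,-0.02,0,0,0,0]]}}

```text
time: 13.35
tool_pos: [0.4982, -0.4144, 0.0635]
ee_rot: [-3.139, 0.001, 3.083]
wrist_force: [-0.5, -0.1, -1.2]
width: 0.0201
finger_force: 30.0
```

Emit:
{"name": "carry_out", "arguments": {"commands": [[0,0,0,0,0,0],[0,0,-0.01,0,0,0],[0,0,-0.04,0,0,0],[0,0.03,-0.07,0,0,0],[0,0.07,-0.09,0,0,0]]}}

```text
time: 13.85
tool_pos: [0.5027, -0.3453, 0.1566]
ee_rot: [-3.137, 0.004, 3.081]
wrist_force: [0.9, 0.6, -0.3]
width: 0.0198
finger_force: 30.0
```

Emit:
{"name": "carry_out", "arguments": {"commands": [[0,0.04,0,0,0,0],[0,0.08,0,0,0,0],[0,0.12,0,0,0,0],[0,0.15,0,0,0,0],[0,0.18,0,0,0,0]]}}

```text
time: 14.35
tool_pos: [0.5128, -0.1627, 0.1542]
ee_rot: [-3.139, 0.002, 3.084]
wrist_force: [0.5, 0.1, -1.0]
width: 0.0199
finger_force: 30.0
```

Run:
```python
from see import *
o=get_obs(); st(o)
c=[]
for n in("scene","top"):
    s=snapshot(n);u,v=map(int,proj(s,GO+[0,-.06,.03])); c.append(cv2.resize(s["img"][v-40:v+40,u-40:u+40,::-1],None,fx=5,fy=5,interpolation=cv2.INTER_CUBIC))
    L=(cloud(s)-GO)@GR; hsv=cv2.cvtColor(s["img"],cv2.COLOR_RGB2HSV)
    m=(abs(L[...,0])<.07)&(abs(L[...,1])<.125)&(L[...,2]<.06)&(L[...,2]>0)&(hsv[...,1]>90)&(hsv[...,0]<20)
    k,lab,stt,cen=cv2.connectedComponentsWithStats(m.astype(np.uint8))
    for i in range(1,k): print(n,stt[i,4],L[lab==i].mean(0).round(4))
cv2.imwrite("pics/c7.png",np.hstack(c))
p,R=comb(.1,.08); 
R=gripR(); p=gpose(.0036,.0005)+.1*np.array([0,0,1]); print(p); cmd(o,p,R)
```

```text
t 14.35 p [ 0.5128 -0.1627  0.1542] rpy [-3.139e+00  2.000e-03  3.084e+00] q [-0.41  0.07  1.49 -0.    1.58 -1.93] F [ 0.5  0.1 -1. ] w 0.0199 ff 30.0
scene 6 [ 0.0481 -0.0865  0.0174]
scene 5 [ 0.0252 -0.0797  0.02  ]
scene 10 [-0.0132 -0.0874  0.0176]
scene 6 [-0.0408 -0.0826  0.0182]
top 4 [ 0.0522 -0.0835  0.0163]
top 3 [ 0.0275 -0.0772  0.0178]
top 4 [-0.0106 -0.084   0.0165]
top 4 [-0.0374 -0.0793  0.0192]
top 4 [-0.0501 -0.0767  0.0207]
[ 0.4915902  -0.04316613  0.15635442]
cmd [0.028, 0.1181, -0.0025, -0.7879, 0.0013, 0.0033] rows>= 5.3
```

View pics/c7.png

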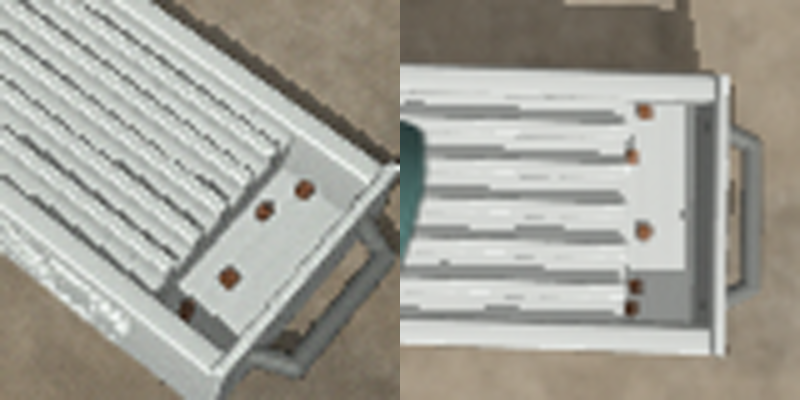

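All five crumbs lie in the trough: the right crop shows them at (643,110), (630,155), (643,232), (633,287) and (630,308). Now I return the scraper to its rest.

Emit:
{"name": "carry_out", "arguments": {"commands": [[0.006,0.02,-0.01,-0.14,0,0.001],[0.012,0.045,-0.015,-0.28,0,0.001],[0.018,0.07,-0.015,-0.42,0.001,0.002],[0.023,0.095,-0.01,-0.56,0.001,0.003],[0.028,0.118,-0.003,-0.7,0.001,0.003]]}}

```text
time: 14.95
tool_pos: [0.4926, -0.046, 0.1577]
ee_rot: [2.442, 0.004, 3.08]
wrist_force: [0.4, -0.9, -2.3]
width: 0.0201
finger_force: 30.0
```

Emit:
{"name": "carry_out", "arguments": {"commands": [[0,0,0,-0.05,0,0],[0,0,0,-0.088,0,0],[0,0,0,-0.088,0,0],[0,0,0,-0.088,0,0],[0,0,0,-0.088,0,0]]}}

```text
time: 15.45
tool_pos: [0.4921, -0.0452, 0.1567]
ee_rot: [2.358, 0.001, 3.081]
wrist_force: [0.6, -0.3, -0.5]
width: 0.0199
finger_force: 30.0
```

Run:
```python
from see import *
o=get_obs(); st(o); R=gripR()
for h in(.1,.02,.0015): cmd(o,gpose(.0036,.0005)+[0,0,h],R)
```

```text
t 15.45 p [ 0.4921 -0.0452  0.1567] rpy [2.358e+00 1.000e-03 3.081e+00] q [-0.65  0.19  1.57  0.65  1.83 -2.13] F [ 0.6 -0.3 -0.5] w 0.0199 ff 30.0
cmd [0.0006, 0.0012, 0.0017, -0.0014, 0.0008, 0.0006] rows>= 0.0
cmd [0.0007, -0.0553, 0.0583, -0.0014, 0.0008, 0.0006] rows>= 1.6
cmd [0.0007, -0.0684, 0.0714, -0.0014, 0.0008, 0.0006] rows>= 2.0
```

Emit:
{"name": "carry_out", "arguments": {"commands": [[0.0006,-0.02,0.021,0,0,0],[0.0006,-0.035,0.037,0,0,0],[0.0006,-0.045,0.048,0,0,0],[0.0006,-0.052,0.055,0,0,0],[0.0006,-0.0553,0.0583,-0.001,0,0]]}}

```text
time: 15.95
tool_pos: [0.4911, -0.0425, 0.0751]
ee_rot: [2.355, -0.001, 3.081]
wrist_force: [0.0, -0.6, -1.5]
width: 0.0196
finger_force: 30.0
```

Emit:
{"name": "carry_out", "arguments": {"commands": [[0,-0.003,0.003,0,0,0],[0,-0.006,0.006,0,0,0],[0,-0.009,0.009,0,0,0],[0,-0.012,0.012,0,0,0],[0,-0.013,0.013,0,0,0]]}}

```text
time: 16.45
tool_pos: [0.4908, -0.0427, 0.0567]
ee_rot: [2.354, -0.002, 3.081]
wrist_force: [-1.5, -2.0, 2.7]
width: 0.0201
finger_force: 30.0
```

Run:
```python
from see import *
o=get_obs(); st(o); R=gripR()
for h in(.0015,0): cmd(o,gpose(.0036,.0005)+[0,0,h],R)
```

```text
t 16.45 p [ 0.4908 -0.0427  0.0567] rpy [ 2.354e+00 -2.000e-03  3.081e+00] q [-0.65  0.29  1.66  0.63  1.68 -2.25] F [-1.5 -2.   2.7] w 0.0201 ff 30.0
cmd [-0.0008, 0.0005, -0.0011, 0.0018, -0.0007, -0.0017] rows>= 0.0
cmd [-0.0008, -0.0005, -0.0001, 0.0018, -0.0007, -0.0017] rows>= 0.0
```

Light contact, so it is seated. I'll release and back out along the tool axis.

Emit:
{"name": "carry_out", "arguments": {"commands": [[0,0,0,0,0,0],[0,0,0,0,0,0],[0,0,0,0,0,0],[0,0,0,0,0,0],[0,0,0,0,0,0]], "jaw": 0.42}}

```text
time: 16.95
tool_pos: [0.4911, -0.0428, 0.0572]
ee_rot: [2.355, -0.001, 3.081]
wrist_force: [0.4, 0.0, -0.4]
width: 0.0397
finger_force: 0.0
```

Emit:
{"name": "carry_out", "arguments": {"commands": [[0,0,-0.01,0,0,0],[0,0,-0.03,0,0,0],[0,0,-0.06,0,0,0],[0,0,-0.1,0,0,0],[0,0,-0.13,0,0,0]]}}

```text
time: 17.45
tool_pos: [0.4857, -0.1365, 0.1509]
ee_rot: [2.356, 0.0, 3.08]
wrist_force: [0.4, -0.5, 0.4]
width: 0.0394
finger_force: 0.0
```

Emit:
{"name": "carry_out", "arguments": {"commands": [[0,0.01,-0.03,0,0,0],[0,0.01,-0.05,0,0,0],[0,0.01,-0.05,0,0,0],[0,0.01,-0.05,0,0,0],[0,0.01,-0.05,0,0,0]]}}

```text
time: 17.95
tool_pos: [0.4834, -0.1621, 0.1902]
ee_rot: [2.353, -0.003, 3.081]
wrist_force: [-0.0, 0.0, -0.4]
width: 0.0395
finger_force: 0.0
```

Run:
```python
from see import *
o=get_obs(); st(o)
s=snapshot("scene"); cv2.imwrite("pics/s8.png",cv2.resize(s["img"][120:310,160:380,::-1],None,fx=3.5,fy=3.1))
for n in ("scene","top"):
    s=snapshot(n); W=cloud(s); L=(W-RO)@RR; hsv=cv2.cvtColor(s["img"],cv2.COLOR_RGB2HSV)
    m=(abs(L[...,0])<.09)&(L[...,1]<.04)&(L[...,1]>-.05)&(L[...,2]>.03)&(L[...,2]<.1)&(hsv[...,1]>70); P=L[m]
    if len(P): print(n,len(P),np.percentile(P,[1,50,99],0).round(4).tolist())
```

```text
t 17.95 p [ 0.4834 -0.1621  0.1902] rpy [ 2.353e+00 -3.000e-03  3.081e+00] q [-0.81  0.3   1.36  0.61  2.   -2.21] F [-0.   0.  -0.4] w 0.0395 ff 0.0
scene 441 [[-0.0622, -0.0392, 0.0531], [-0.0155, -0.0296, 0.0763], [0.0471, 0.0042, 0.0847]]
top 911 [[-0.0592, -0.0367, 0.0454], [-0.0005, -0.0159, 0.0746], [0.0603, 0.0102, 0.0856]]
```

View pics/s8.png

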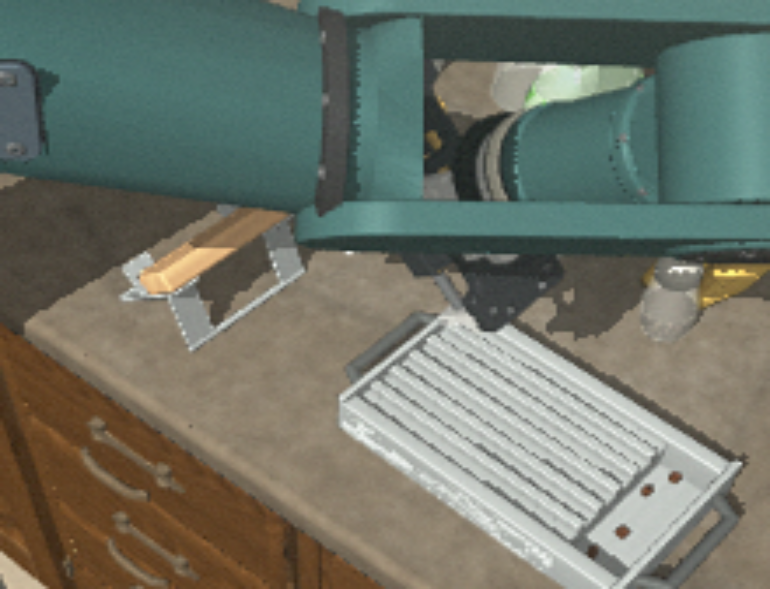

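The scraper is seated in the rest at (215,250), the crumbs are in the trough near (595–675, 475–550), and the arm is clear. Handing in.

```bash
python3 -c "
from bench import *
print(close_job())"
```

```text
the job is handed in; nothing more can be done
None
```

I handed the job in at about 18 s: all five crumbs are in the grease trough, the scraper is released and seated in its rest, and the arm is clear; the tin, jar and mill were never approached, and no verdict was returned.

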